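# Free the burner turntable and swing it to its stop

## Task

The burner is bolted on a turntable that is locked by a sprung index plunger. Pull the plunger's T-handle straight up until you feel its stop, twist it counter-clockwise and let it down into its rest notch so that it stays retracted by itself, feeling gently for each stop and never forcing it (about 10 N beyond the spring is plenty). Then swing the turntable clockwise by its upright crank grip as far as it goes, let go, and leave the other things on the bench alone.

Things in the scene. Friction and masses are not known exactly. Their poses are not given: they have to be found in the camera images.
- stand: green steel stand, base plate 270 x 200 x 12 mm, fixed to the bench; origin on the bench under the turntable's axis; x points from the plunger bracket to the turntable's axis, y to the left, z up. The plunger's axis stands at x = -108 mm, y = 0. The bracket reaches 83 mm above the bench; the plunger's collar stands on it and reaches up to 118 mm
- tbar: the plunger's black T-handle: a bar 54 mm long (its own y), 12 mm wide (its own x), 18 mm high on an 11 mm steel stem; origin at the bar's middle, 148 mm above the bench while locked; rises and turns with the plunger. The stem carries a square cross key (6 x 6 x 40 mm, parallel to the bar) in the collar, down in a slot while locked. A spring of 6 N (locked) to 10 N (pulled) draws it down
- lift (a joint): height of the plunger, m (0 = locked, its tip 3.5 mm deep in the turntable). To be felt, differs each time: pulled up, the key meets two stop tabs at a lift of 14.7 to 20.3 mm (hard steel, felt on top of the spring). It clears the lands beside its slot from 2.5 mm below that stop. In the rest notch it sits 9.5 mm below that stop, at a lift of 5 to 11 mm; on a land at 12 mm or more
- twist (a joint): turn of the plunger with its key, rad, counter-clockwise from above positive; starts at -0.1 to 0.05. It turns only when lifted clear of the lands. Middle of the rest notch: 0.75 to 1.35 rad (to be felt, differs each time), play 0.05 either side. Its near side is a rib 3 mm wide; its far side a wall that stops the key at any lift. The handle's rubber bush then gives: 0.1 N m winds it 0.02 rad
- turntable (a joint): turn of the turntable, rad, clockwise from above positive; 0 = locked by the plunger, end stop at 1.2; it turns stiffly (about 3 N at the grip) and stays where it is left
- crank_grip (a point): middle of the black upright crank grip on the turntable: a round post 20 mm thick, 62 mm high, turning with the table; 112 mm above the bench, 108 mm from the turntable's axis, at the stand's +y side at the start
- turntable_axis (a point): point on the turntable's axis at the height of its top face, 60 mm above the bench; the steel disc is 252 mm across; the burner on it is 156 mm across and reaches 84 mm above the bench
- regulator: bystander: grey domed gas regulator, 72 mm across, 42 mm high, brass stub; origin under its middle
- valve: bystander: brass valve with a round dark handwheel, 50 x 36 x 52 mm high; origin under its middle
- spanner: bystander: steel spanner 170 mm long lying flat; origin under its middle
- brush: bystander: hand brush 200 mm long; origin under its middle
- tin: bystander: open aluminium tin 80 mm across, 85 mm high; origin under its middle
- burner_ring: bystander: dark steel ring 110 mm across, 14 mm high; origin under its middle
- plug: bystander: copper plug 34 mm across, 30 mm high; origin under its middle

How it is judged:
By the outcome, as a careful person would: the job done as asked, in the order asked, and still so for the second after the job is handed in, with the robot touching nothing.
It also fails if it takes over 72 s, if anything falls off the work surface, if the arm or the gripper's body presses on something with over 40 N, if the wrist force passes 120 N, or if a joint passes its speed limit or range.

## Robot

A 6-joint arm with a two-finger parallel gripper is mounted at the origin on the work surface. World frame = base frame: x ahead of the robot, y to its left, z up, the work surface at z = 0. Lengths are in m, angles in rad, forces in N, time in s.
With the tool pointing down it reaches from about 0.325 to 0.775 m from the base axis. Payload 5.5 kg.
Tool frame: the origin (TCP) lies on the centre line of the jaws, within the pads' length; the fingertips stand 19 mm ahead of it and the grasp point (between the pads) is the TCP; z points along the fingers, y is the direction in which the jaws open and shut (so a half turn about z gives the same grasp; the last joint's range is limited). The gripper opens to 88 mm and grips with 3 to 60 N. Pads are 20 mm wide; open, the fingers measure 115 mm over their backs; the gripper's body (75 mm by 178 mm) begins 61 mm behind the grasp point.
Start: joints at [1.172, 0.091, 1.231, -0, 1.82, -0.057], TCP at [0.201, 0.565, 0.242] pointing down, gripper open.
Joint ranges: [-2.87, 2.87], [-0.86, 2.18], [0.17, 2.46], [-1.51, 4.65], [0.06, 2.69], [-2.65, 2.65]. Speed limits (rad/s): [2.57, 2.57, 3.01, 3.14, 3.14, 3.14].

## Interface

Orientations are given as [roll, pitch, yaw] about the fixed x, y, z axes, in that order (R = Rz(yaw) Ry(pitch) Rx(roll)).
In Python, from rig import get_obs, read_camera, get_calibration, close_job gives the robot as it stands. The module is installed in compiled form; this text tells all that it offers.
- The arm moves only by the tool arm_command, never from a script. Its argument "rows" is a list that holds one entry, the list of rows, each a list of 5 numbers: the shift along the tool's x, y, z in cm, then the turn about the tool's z in rad, then the closure, from 0 (fully open) to 1 (shut). A call has exactly 5 rows; each row is the pose to reach, as a shift and turn from the pose measured when the call began, along the tool's axes at that moment; what a row does not reach only later rows make up. A row lasts 1/10 s, in which the tool goes at most 50 mm and 8.59 degrees, less where a joint would pass 70% of its speed; a pose out of reach is approached as far as the arm can. A call with a gripper value outside its range is refused whole. The fingers move at their own pace and stop on an object; the grip force is fixed at half the most. Time passes only in rows, so rows that repeat a pose let the fingers close, or fill a call up. It gives the time, the measured TCP pose, the force and the opening at its end, in the units of the state.
- get_obs(): the state, without advancing time (a new reading comes with each control period).
- read_camera(name): name is "side" or "top"; returns (picture, depth): 400x640x3 uint8, red, green, blue; 400x640 float32, m along the optical axis (not along the pixel's ray), 0 where there is no reading.
- get_calibration(name): a dict with "vfov" (degrees; the focal length in pixels is half the picture's height over the tangent of half this angle, whatever the lens; pixels are square), "cx", "cy" (the principal point, pixels), "world_from_camera" (4x4, takes a point from camera to world coordinates). Camera axes: x right, y down, z forward; pixel columns grow to the right and rows downward; lengths in m; the calibration is good to about 2 mm. A picture is of the moment at which its call begins. get_calibration takes no time and is no camera call.
- close_job(): hands the job in, once; it reports no verdict.
The state is a dict: "time": time; "joints": joint angles; "qd": joint speeds; "tau": joint torques, N m; "ee_pos": TCP position; "ee_rot": TCP orientation; "wrist_force": force on the tool from outside, world axes, zero at the start; "moment": the same for the moment, N m; "gripper_width": opening from 0.0 (shut) to 1.0 (fully open).
Only numpy, scipy, OpenCV 4.12 (cv2) and the standard library are available. Lean on these libraries where they do the work, as an engineer would, in place of code of your own. Each camera call takes 0.05 s, during which the arm holds its last target. There are 200 camera calls.

## Working session

There is one attempt and no reset: what is moved stays moved. The work goes in short steps, Python scripts to look and compute and a tool call to move; the robot and the scene stay as the last step left them, time stands still between calls to the robot, and variables do not carry over. Pictures are saved under pics/ and viewed, on a budget of 10 in all, crops included, one or two more only if the job needs it, and the job is handed in when it is done.

Besides the shell and the picture viewer there is one more tool, called after "Call:" in YAML: its name, and indented under it one key for each argument. arm_command: Moves the arm, as the interface text tells. Its arguments: {"type":"object","properties":{"rows":{"type":"array","items":{"type":"array","items":{"type":"array","items":{"type":"number"}}}}},"required":["rows"]}

```bash
mkdir -p pics; cat > h.py <<'E'
import numpy as np,cv2
from rig import *
def cam(n):
    p,d=read_camera(n);c=get_calibration(n);np.savez(n+'.npz',p=p,d=d);return p,d,c
def pts(d,c):
    f=d.shape[0]/2/np.tan(np.radians(c['vfov'])/2)
    v,u=np.mgrid[:d.shape[0],:d.shape[1]]
    P=np.stack([(u-c['cx'])/f*d,(v-c['cy'])/f*d,d],-1)
    T=np.array(c['world_from_camera']);return P@T[:3,:3].T+T[:3,3]
E
python3 - <<'E'
from h import *
for n in('top','side'):
    p,d,c=cam(n);cv2.imwrite(f'pics/{n}1.png',p[...,::-1]);print(c)
print(get_obs())
E
```

```text
{'vfov': 54.268682956611975, 'cx': 315.77833689123065, 'cy': 194.58511995521928, 'world_from_camera': array([[-0.02971219, -0.98148434,  0.18922387,  0.33227864],
       [-0.99946682,  0.03173607,  0.007674  ,  0.02758047],
       [-0.01353713, -0.18889497, -0.98190399,  1.32427535],
       [ 0.        ,  0.        ,  0.        ,  1.        ]])}
{'vfov': 42.43725441106352, 'cx': 324.0077654480276, 'cy': 202.30473836481588, 'world_from_camera': array([[-0.99188873, -0.07995427,  0.09881326,  0.39710888],
       [-0.12582439,  0.50736104, -0.85249809,  1.17758769],
       [ 0.01802687, -0.85801637, -0.5133059 ,  0.79189476],
       [ 0.        ,  0.        ,  0.        ,  1.        ]])}
{'time': 0.1, 'joints': array([ 1.17232327e+00,  9.17708214e-02,  1.23176300e+00,  2.89066094e-06,
        1.81979936e+00, -5.67481166e-02]), 'qd': array([-0.00012209, -0.00102997, -0.00135343,  0.0006957 , -0.00074134,
        0.00010726]), 'tau': array([ 1.68738985e-03, -4.47856164e+01, -4.07569706e+01,  6.99552451e-02,
        2.84997211e-02, -1.13750891e-04]), 'ee_pos': array([0.20100456, 0.56508042, 0.24062895]), 'ee_rot': array([-3.13985508e+00, -1.01517045e-04,  2.79986833e+00]), 'wrist_force': array([-0.32879206,  0.05690187,  0.01916359]), 'moment': array([ 0.0942931 , -0.0059238 ,  0.00417589]), 'gripper_width': 0.9944489983446144}
```

View pics/top1.png

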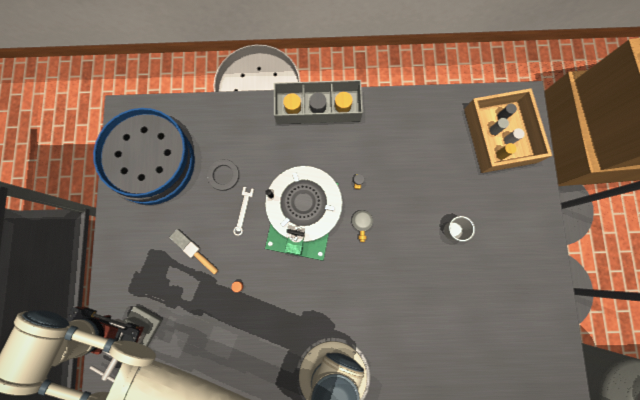

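View pics/side1.png

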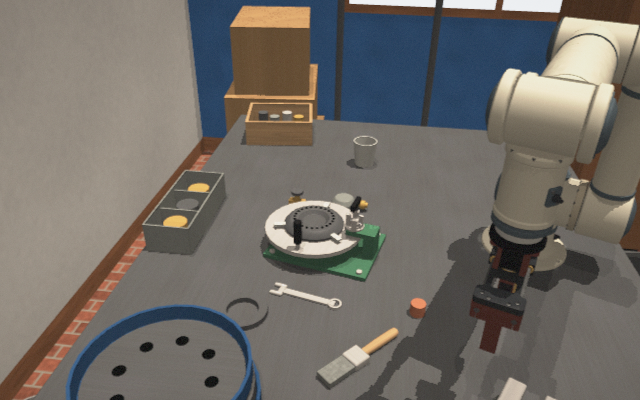

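The top view shows the disc centre near (304,203), the T-bar near (296,232) and the crank grip near (269,195). In the side view the T-bar is near (356,204) and the grip near (297,232). Next I'll enlarge both and measure with depth.

```bash
python3 - <<'E'
from h import *
P={}
im=[]
for n,(r0,r1,c0,c1) in dict(top=(160,270,250,360),side=(180,290,250,400)).items():
    z=np.load(n+'.npz');p,d=z['p'],z['d'];W=pts(d,get_calibration(n))
    im.append(cv2.resize(p[r0:r1,c0:c1,::-1],None,fx=600/110*.66,fy=600/110*.66,interpolation=cv2.INTER_CUBIC))
    near=(abs(W[...,0]-.38)<.25)&(abs(W[...,1]-.03)<.25)
    sub=np.zeros(d.shape,bool);sub[r0:r1,c0:c1]=1
    dark=p.max(-1)<60
    for lo,hi,nm in((.05,.066,'disc'),(.125,.17,'z>125'),(.105,.17,'z>105')):
        m=sub&(W[...,2]>lo)&(W[...,2]<hi)
        k,l,s,ce=cv2.connectedComponentsWithStats(m.astype('uint8'))
        for i in range(1,k):
            if s[i,4]>5:
                q=W[l==i];print(n,nm,s[i,4],ce[i].round(1),'mean',q.mean(0).round(4),'min',q.min(0).round(3),'max',q.max(0).round(3),'median',np.median(q,0).round(4))
    white=sub&(W[...,2]>.055)&(W[...,2]<.064)&(p.min(-1)>130)
    if n=='top':
        (c,r)=cv2.minEnclosingCircle(W[white][:,:2].astype(np.float32));print('disc circ',c,r,W[white][:,2].mean())
    g=sub&(p[...,1].astype(int)>p[...,0]+35)&(W[...,2]<.03)
    print(n,'plate rect',cv2.minAreaRect(W[g][:,:2].astype(np.float32)))
cv2.imwrite('pics/crop.png',np.hstack([cv2.resize(i,(400 if k==0 else 400,396 if k==0 else 396)) for k,i in enumerate(im)]))
E
```

```text
top disc 2394 [304.5 201.5] mean [0.5548 0.0753 0.0599] min [ 0.425 -0.045  0.051] max [0.677 0.205 0.066] median [0.555  0.0627 0.0599]
top disc 38 [356.7 178.4] mean [ 0.6279 -0.1007  0.0531] min [ 0.611 -0.109  0.05 ] max [ 0.643 -0.091  0.059] median [ 0.6286 -0.1008  0.0531]
top z>125 37 [268.1 192.1] mean [0.574  0.1847 0.1365] min [0.565 0.176 0.125] max [0.584 0.195 0.141] median [0.5739 0.1848 0.1378]
top z>125 81 [294.4 232.1] mean [0.4451 0.1042 0.1546] min [0.436 0.078 0.135] max [0.455 0.129 0.163] median [0.445  0.1035 0.1561]
top z>105 45 [268.6 192.6] mean [0.5731 0.1839 0.1323] min [0.565 0.176 0.106] max [0.584 0.195 0.141] median [0.5735 0.1846 0.1365]
top z>105 113 [294.4 232.1] mean [0.4462 0.105  0.1434] min [0.436 0.077 0.106] max [0.465 0.13  0.163] median [0.4454 0.1046 0.1548]
top z>105 10 [295.  238.5] mean [0.4293 0.1054 0.114 ] min [0.424 0.102 0.108] max [0.434 0.109 0.117] median [0.4292 0.1053 0.1144]
disc circ (0.5510672330856323, 0.08069069683551788) 0.1261414736509323 0.059755001024206465
top plate rect ((0.49230852723121643, 0.07280432432889938), (
[... 582 characters left out ...]
5 0.066] median [0.3996 0.1353 0.0581]
side z>125 122 [356.  204.8] mean [0.443  0.1092 0.1489] min [0.432 0.077 0.126] max [0.454 0.131 0.158] median [0.4425 0.1094 0.1528]
side z>125 60 [297.6 223.4] mean [0.5726 0.1884 0.1334] min [0.565 0.176 0.125] max [0.582 0.198 0.139] median [0.5725 0.1893 0.1348]
side z>105 256 [355.5 211.5] mean [0.4431 0.1099 0.1302] min [0.422 0.074 0.106] max [0.466 0.133 0.158] median [0.4426 0.1075 0.1201]
side z>105 112 [297.6 226.7] mean [0.5724 0.1898 0.125 ] min [0.564 0.176 0.107] max [0.582 0.198 0.139] median [0.5725 0.1905 0.1259]
side plate rect ((0.5156937837600708, 0.08133386075496674), (0.40390637516975403, 0.29109153151512146), 86.42388916015625)
```

View pics/crop.png

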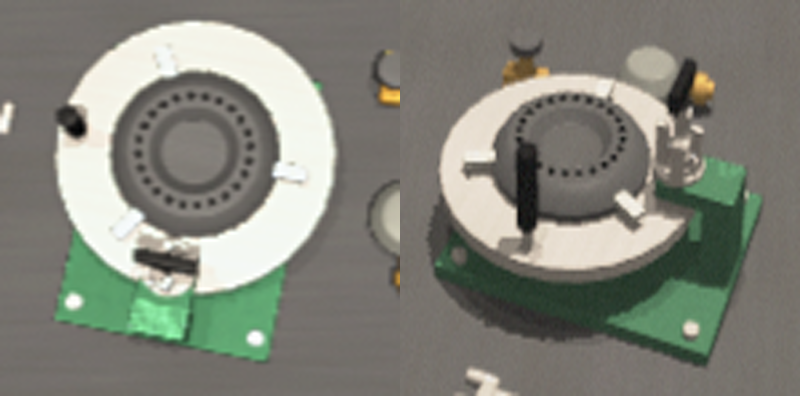

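The crop confirms it: the grip is in front of the disc's left side, and the T-bar stands over the bracket, roughly parallel to the plate's edge. Next I'll fit the bar's angle, write a goal helper, and make the first approach.

```bash
cat >> h.py <<'E'
from scipy.spatial.transform import Rotation as Ro
def goal(x,y,z,yaw=None):
    o=get_obs();R=Ro.from_euler('xyz',o['ee_rot']);d=R.inv().apply(np.array([x,y,z])-o['ee_pos'])*100
    t=0 if yaw is None else -(yaw-o['ee_rot'][2]+np.pi)%(2*np.pi)-0
    if yaw is not None: t=(-(yaw-o['ee_rot'][2])+np.pi)%(2*np.pi)-np.pi
    print('t',round(o['time'],2),'pos',o['ee_pos'].round(4),'rot',o['ee_rot'].round(3),'shift',d.round(2),'turn',round(t,3),'F',o['wrist_force'].round(2),'M',o['moment'].round(3),'w',round(o['gripper_width'],3))
E
python3 - <<'E'
from h import *
ax=np.array([.551,.0807])
for n,(c0,c1,r0,r1),zz in(('top',(280,310,220,245),.152),('side',(345,370,190,225),.14)):
    z=np.load(n+'.npz');W=pts(z['d'],get_calibration(n));m=np.zeros(z['d'].shape,bool);m[r0:r1,c0:c1]=1
    m&=(W[...,2]>zz)&(W[...,2]<.166);q=W[m][:,:2].astype(np.float32)
    print(n,len(q),cv2.minAreaRect(q),q.mean(0));l=cv2.fitLine(q,cv2.DIST_L2,0,.01,.01).ravel();print(l,np.arctan2(l[1],l[0]))
goal(.4452,.103,.25,1.37)
E
```

```text
top 69 ((0.44501686096191406, 0.10411691665649414), (0.053002696484327316, 0.012082889676094055), 76.96620178222656) [0.44525936 0.10369085]
[0.2498945  0.96827304 0.4452593  0.10369086] 1.318225
side 104 ((0.44353389739990234, 0.1036752387881279), (0.05582384765148163, 0.01219136081635952), 76.53446197509766) [0.44355616 0.109576  ]
[0.2731027  0.9619849  0.44355616 0.10957603] 1.2941794
t 0.1 pos [0.201  0.5651 0.2406] rot [-3.14 -0.    2.8 ] shift [-38.49 -35.35  -0.88] turn 1.43 F [-0.33  0.06  0.02] M [ 0.094 -0.006  0.004] w 0.994
```

Call:
arm_command:
  rows:
    - [[-4, -3.5, 0, 0.14, 0], [-8, -7, 0, 0.28, 0], [-12, -10.5, 0, 0.42, 0], [-16, -14, 0, 0.56, 0], [-20, -17.5, 0, 0.7, 0]]

```text
time: 0.6
ee_pos: [0.3234, 0.3452, 0.2404]
ee_rot: [-3.14, 0.001, 2.095]
wrist_force: [0.8, -0.2, 1.0]
gripper_width: 0.994
```

```bash
python3 -c "
from h import *
goal(.4452,.103,.25,1.37)"
```

```text
t 0.6 pos [0.3234 0.3452 0.2404] rot [-3.140e+00  1.000e-03  2.095e+00] shift [-27.07  -1.57  -0.92] turn 0.725 F [ 0.78 -0.23  0.98] M [-0.02   0.04  -0.036] w 0.994
```

Call:
arm_command:
  rows:
    - [[-5, -0.3, 0, 0.15, 0], [-10, -0.6, 0, 0.3, 0], [-15, -0.9, 0, 0.45, 0], [-20, -1.2, 0, 0.6, 0], [-25, -1.4, 0, 0.7, 0]]

```text
time: 1.1
ee_pos: [0.4356, 0.1217, 0.2406]
ee_rot: [-3.141, 0.002, 1.389]
wrist_force: [1.2, -0.1, -0.1]
gripper_width: 1.001
```

```bash
python3 -c "
from h import *
goal(.4447,.1035,.150,1.34)"
```

```text
t 1.1 pos [0.4356 0.1217 0.2406] rot [-3.141e+00  2.000e-03  1.389e+00] shift [-1.61  1.23  9.06] turn 0.049 F [ 1.19 -0.13 -0.11] M [-0.02   0.057  0.01 ] w 1.001
```

Call:
arm_command:
  rows:
    - [[-1.6, 1.2, 2, 0.05, 0], [-1.6, 1.2, 4, 0.05, 0], [-1.6, 1.2, 6, 0.05, 0], [-1.6, 1.2, 8, 0.05, 0], [-1.6, 1.2, 9, 0.05, 0]]

```text
time: 1.6
ee_pos: [0.4435, 0.1033, 0.1482]
ee_rot: [-3.138, 0.003, 1.339]
wrist_force: [-0.7, -0.4, -0.2]
gripper_width: 1.001
```

```bash
python3 -c "
from h import *
goal(.4447,.1035,.150,1.34)
p,d,c=cam('side');cv2.imwrite('pics/s2.png',cv2.resize(p[130:280,250:400,::-1],(500,500),interpolation=cv2.INTER_CUBIC))"
```

```text
t 1.6 pos [0.4435 0.1033 0.1482] rot [-3.138e+00  3.000e-03  1.339e+00] shift [ 0.05  0.11 -0.18] turn -0.001 F [-0.72 -0.37 -0.23] M [-0.076  0.056  0.012] w 1.001
```

View pics/s2.png

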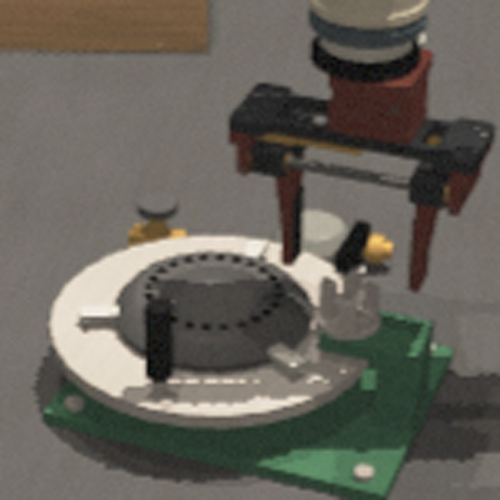

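The T-bar, near (352,245) in the crop, stands between the open fingers with clearance on both sides, so I can close.

Call:
arm_command:
  rows:
    - [[0, 0.1, -0.1, 0, 0.6], [0, 0.1, -0.1, 0, 0.8], [0, 0.1, -0.1, 0, 0.85], [0, 0.1, -0.1, 0, 1], [0, 0.1, -0.1, 0, 1]]

```text
time: 2.15
ee_pos: [0.4444, 0.1032, 0.1489]
ee_rot: [-3.138, 0.004, 1.339]
wrist_force: [-0.1, -0.3, 0.7]
gripper_width: 0.588
```

Call:
arm_command:
  rows:
    - [[0, 0, 0, 0, 1], [0, 0, 0, 0, 1], [0, 0, 0, 0, 1], [0, 0, 0, 0, 1], [0, 0, 0, 0, 1]]

```text
time: 2.65
ee_pos: [0.4456, 0.103, 0.149]
ee_rot: [-3.141, 0.003, 1.339]
wrist_force: [10.3, -1.6, -5.6]
gripper_width: 0.137
```

```bash
python3 -c "
from h import *
goal(.4447,.1035,.150,1.34)"
```

```text
t 2.65 pos [0.4456 0.103  0.149 ] rot [-3.141e+00  3.000e-03  1.339e+00] shift [ 0.03 -0.1  -0.1 ] turn -0.001 F [10.32 -1.59 -5.65] M [-0.247 -1.267 -0.017] w 0.137
```

Gripped at 12 mm. I'll relieve the side load, then lift in steps.

Call:
arm_command:
  rows:
    - [[0, 0.1, 0, 0, 1], [0, 0.1, 0, 0, 1], [0, 0.1, 0, 0, 1], [0, 0.1, 0, 0, 1], [0, 0.1, 0, 0, 1]]

```text
time: 3.15
ee_pos: [0.4458, 0.103, 0.1488]
ee_rot: [-3.139, 0.003, 1.339]
wrist_force: [-5.1, 0.2, 1.7]
gripper_width: 0.134
```

```bash
python3 -c "
from h import *
goal(.4447,.1035,.150,1.34)"
```

```text
t 3.15 pos [0.4458 0.103  0.1488] rot [-3.139e+00  3.000e-03  1.339e+00] shift [ 0.02 -0.12 -0.12] turn -0.001 F [-5.13  0.23  1.72] M [ 0.092  0.856 -0.011] w 0.134
```

Call:
arm_command:
  rows:
    - [[0, 0, -0.15, 0, 1], [0, 0, -0.3, 0, 1], [0, 0, -0.5, 0, 1], [0, 0, -0.7, 0, 1], [0, 0, -0.7, 0, 1]]

```text
time: 3.65
ee_pos: [0.4457, 0.103, 0.1557]
ee_rot: [-3.139, 0.004, 1.339]
wrist_force: [-0.4, 1.3, -6.7]
gripper_width: 0.132
```

```bash
python3 -c "
from h import *
goal(.4447,.1035,.150,1.34)"
```

```text
t 3.65 pos [0.4457 0.103  0.1557] rot [-3.139  0.004  1.339] shift [ 0.03 -0.11  0.57] turn -0.001 F [-0.42  1.29 -6.71] M [0.084 0.103 0.001] w 0.132
```

Call:
arm_command:
  rows:
    - [[0, 0, -0.15, 0, 1], [0, 0, -0.3, 0, 1], [0, 0, -0.45, 0, 1], [0, 0, -0.6, 0, 1], [0, 0, -0.65, 0, 1]]

```text
time: 4.15
ee_pos: [0.4457, 0.103, 0.1623]
ee_rot: [-3.138, 0.004, 1.339]
wrist_force: [0.5, 0.9, -8.0]
gripper_width: 0.134
```

Call:
arm_command:
  rows:
    - [[0, 0, -0.02, 0, 1], [0, 0, -0.05, 0, 1], [0, 0, -0.07, 0, 1], [0, 0, -0.1, 0, 1], [0, 0, -0.1, 0, 1]]

```text
time: 4.65
ee_pos: [0.4457, 0.1029, 0.1633]
ee_rot: [-3.139, 0.004, 1.339]
wrist_force: [0.3, -0.5, -8.3]
gripper_width: 0.133
```

```bash
python3 -c "
from h import *
goal(.4447,.1035,.150,1.34)"
```

```text
t 4.65 pos [0.4457 0.1029 0.1633] rot [-3.139  0.004  1.339] shift [ 0.03 -0.11  1.33] turn -0.001 F [ 0.28 -0.5  -8.33] M [ 0.12  -0.082 -0.025] w 0.133
```

Call:
arm_command:
  rows:
    - [[0, 0, -0.02, 0, 1], [0, 0, -0.04, 0, 1], [0, 0, -0.06, 0, 1], [0, 0, -0.06, 0, 1], [0, 0, -0.06, 0, 1]]

```text
time: 5.15
ee_pos: [0.4457, 0.103, 0.1639]
ee_rot: [-3.138, 0.004, 1.339]
wrist_force: [0.5, 1.3, -8.5]
gripper_width: 0.132
```

Call:
arm_command:
  rows:
    - [[0, 0, -0.02, 0, 1], [0, 0, -0.04, 0, 1], [0, 0, -0.06, 0, 1], [0, 0, -0.06, 0, 1], [0, 0, -0.06, 0, 1]]

```text
time: 5.65
ee_pos: [0.4457, 0.103, 0.1645]
ee_rot: [-3.138, 0.004, 1.339]
wrist_force: [0.3, 0.6, -8.1]
gripper_width: 0.136
```

Call:
arm_command:
  rows:
    - [[0, 0, -0.02, 0, 1], [0, 0, -0.04, 0, 1], [0, 0, -0.06, 0, 1], [0, 0, -0.06, 0, 1], [0, 0, -0.06, 0, 1]]

```text
time: 6.15
ee_pos: [0.4457, 0.103, 0.1651]
ee_rot: [-3.139, 0.004, 1.339]
wrist_force: [0.8, 2.0, -8.7]
gripper_width: 0.133
```

Call:
arm_command:
  rows:
    - [[0, 0, -0.02, 0, 1], [0, 0, -0.04, 0, 1], [0, 0, -0.06, 0, 1], [0, 0, -0.06, 0, 1], [0, 0, -0.06, 0, 1]]

```text
time: 6.65
ee_pos: [0.4457, 0.103, 0.1657]
ee_rot: [-3.138, 0.004, 1.339]
wrist_force: [1.5, 1.3, -8.4]
gripper_width: 0.136
```

Call:
arm_command:
  rows:
    - [[0, 0, -0.02, 0, 1], [0, 0, -0.04, 0, 1], [0, 0, -0.06, 0, 1], [0, 0, -0.06, 0, 1], [0, 0, -0.06, 0, 1]]

```text
time: 7.15
ee_pos: [0.4457, 0.103, 0.1663]
ee_rot: [-3.138, 0.004, 1.339]
wrist_force: [0.7, 1.0, -9.0]
gripper_width: 0.13
```

Call:
arm_command:
  rows:
    - [[0, 0, -0.02, 0, 1], [0, 0, -0.04, 0, 1], [0, 0, -0.06, 0, 1], [0, 0, -0.06, 0, 1], [0, 0, -0.06, 0, 1]]

```text
time: 7.65
ee_pos: [0.4457, 0.103, 0.1669]
ee_rot: [-3.138, 0.004, 1.339]
wrist_force: [0.3, 1.3, -9.3]
gripper_width: 0.135
```

Call:
arm_command:
  rows:
    - [[0, 0, -0.02, 0, 1], [0, 0, -0.04, 0, 1], [0, 0, -0.06, 0, 1], [0, 0, -0.06, 0, 1], [0, 0, -0.06, 0, 1]]

```text
time: 8.15
ee_pos: [0.4457, 0.103, 0.1676]
ee_rot: [-3.138, 0.004, 1.339]
wrist_force: [0.6, 0.6, -8.7]
gripper_width: 0.132
```

Call:
arm_command:
  rows:
    - [[0, 0, -0.02, 0, 1], [0, 0, -0.04, 0, 1], [0, 0, -0.06, 0, 1], [0, 0, -0.06, 0, 1], [0, 0, -0.06, 0, 1]]

```text
time: 8.65
ee_pos: [0.4457, 0.103, 0.1682]
ee_rot: [-3.138, 0.004, 1.339]
wrist_force: [0.7, 0.1, -9.4]
gripper_width: 0.134
```

Call:
arm_command:
  rows:
    - [[0, 0, -0.02, 0, 1], [0, 0, -0.04, 0, 1], [0, 0, -0.06, 0, 1], [0, 0, -0.06, 0, 1], [0, 0, -0.06, 0, 1]]

```text
time: 9.15
ee_pos: [0.4457, 0.103, 0.1686]
ee_rot: [-3.138, 0.004, 1.339]
wrist_force: [1.6, 1.2, -12.0]
gripper_width: 0.133
```

Call:
arm_command:
  rows:
    - [[0, 0, -0.02, 0, 1], [0, 0, -0.04, 0, 1], [0, 0, -0.04, 0, 1], [0, 0, -0.04, 0, 1], [0, 0, -0.04, 0, 1]]

```text
time: 9.65
ee_pos: [0.4457, 0.103, 0.1686]
ee_rot: [-3.138, 0.004, 1.339]
wrist_force: [3.2, 0.8, -14.5]
gripper_width: 0.134
```

The stop is felt at z = 0.1686, a lift of about 19.8 mm, with about 5 N beyond the spring. I'll back off 1.2 mm and start the twist; counter-clockwise is a negative turn about tool z.

Call:
arm_command:
  rows:
    - [[0, 0, 0.12, 0, 1], [0, 0, 0.12, -0.07, 1], [0, 0, 0.12, -0.14, 1], [0, 0, 0.12, -0.2, 1], [0, 0, 0.12, -0.2, 1]]

```text
time: 10.15
ee_pos: [0.4455, 0.103, 0.168]
ee_rot: [-3.137, 0.003, 1.54]
wrist_force: [-0.0, 1.2, -9.7]
gripper_width: 0.134
```

```bash
python3 -c "
from h import *
goal(.4457,.103,.1674,1.34)"
```

```text
t 10.15 pos [0.4455 0.103  0.168 ] rot [-3.137e+00  3.000e-03  1.540e+00] shift [0.   0.02 0.06] turn 0.2 F [-0.04  1.24 -9.66] M [0.12  0.099 0.014] w 0.134
```

Call:
arm_command:
  rows:
    - [[0, 0, 0.03, -0.08, 1], [0, 0, 0.05, -0.16, 1], [0, 0, 0.05, -0.24, 1], [0, 0, 0.05, -0.3, 1], [0, 0, 0.05, -0.3, 1]]

```text
time: 10.65
ee_pos: [0.4451, 0.103, 0.1677]
ee_rot: [-3.136, 0.001, 1.839]
wrist_force: [-2.2, 1.2, -8.8]
gripper_width: 0.134
```

```bash
python3 -c "
from h import *
goal(.4457,.103,.1674,1.34)"
```

```text
t 10.65 pos [0.4451 0.103  0.1677] rot [-3.136e+00  1.000e-03  1.839e+00] shift [-0.01  0.06  0.03] turn 0.499 F [-2.19  1.23 -8.81] M [0.045 0.216 0.045] w 0.134
```

Call:
arm_command:
  rows:
    - [[0, 0, 0.0, -0.06, 1], [0, 0, 0.02, -0.12, 1], [0, 0, 0.02, -0.18, 1], [0, 0, 0.02, -0.2, 1], [0, 0, 0.02, -0.2, 1]]

```text
time: 11.15
ee_pos: [0.4449, 0.1029, 0.1676]
ee_rot: [-3.135, 0.0, 2.036]
wrist_force: [-3.1, -0.1, -9.1]
gripper_width: 0.138
```

```bash
python3 -c "
from h import *
goal(.4457,.103,.1674,1.34)"
```

```text
t 11.15 pos [0.4449 0.1029 0.1676] rot [-3.135  0.     2.036] shift [-0.03  0.08  0.02] turn 0.696 F [-3.12 -0.13 -9.09] M [0.013 0.22  0.022] w 0.138
```

Call:
arm_command:
  rows:
    - [[0, 0, 0, -0.02, 1], [0, 0, 0, -0.04, 1], [0, 0, 0, -0.06, 1], [0, 0, 0, -0.06, 1], [0, 0, 0, -0.06, 1]]

```text
time: 11.65
ee_pos: [0.4448, 0.1029, 0.1675]
ee_rot: [-3.135, -0.0, 2.096]
wrist_force: [-2.4, -0.3, -9.1]
gripper_width: 0.138
```

```bash
python3 -c "
from h import *
goal(.4457,.103,.1674,1.34)"
```

```text
t 11.65 pos [0.4448 0.1029 0.1675] rot [-3.135 -0.     2.096] shift [-0.03  0.09  0.01] turn 0.756 F [-2.38 -0.33 -9.13] M [0.009 0.284 0.024] w 0.138
```

Call:
arm_command:
  rows:
    - [[0, 0, 0, -0.02, 1], [0, 0, 0, -0.04, 1], [0, 0, 0, -0.06, 1], [0, 0, 0, -0.06, 1], [0, 0, 0, -0.06, 1]]

```text
time: 12.15
ee_pos: [0.4447, 0.1028, 0.1675]
ee_rot: [-3.135, -0.001, 2.156]
wrist_force: [-1.3, 0.7, -8.8]
gripper_width: 0.136
```

```bash
python3 -c "
from h import *
goal(.4457,.103,.1674,1.34)"
```

```text
t 12.15 pos [0.4447 0.1028 0.1675] rot [-3.135e+00 -1.000e-03  2.156e+00] shift [-0.04  0.09  0.01] turn 0.816 F [-1.29  0.74 -8.77] M [-0.028  0.297 -0.058] w 0.136
```

Call:
arm_command:
  rows:
    - [[0, 0, 0, -0.02, 1], [0, 0, 0, -0.04, 1], [0, 0, 0, -0.06, 1], [0, 0, 0, -0.06, 1], [0, 0, 0, -0.06, 1]]

```text
time: 12.65
ee_pos: [0.4447, 0.1028, 0.1674]
ee_rot: [-3.135, -0.001, 2.216]
wrist_force: [-3.1, -0.5, -9.2]
gripper_width: 0.134
```

```bash
python3 -c "
from h import *
goal(.4457,.103,.1674,1.34)"
```

```text
t 12.65 pos [0.4447 0.1028 0.1674] rot [-3.135e+00 -1.000e-03  2.216e+00] shift [-0.04  0.1   0.  ] turn 0.876 F [-3.14 -0.46 -9.24] M [-0.056  0.369  0.022] w 0.134
```

Call:
arm_command:
  rows:
    - [[0, 0, 0, -0.02, 1], [0, 0, 0, -0.04, 1], [0, 0, 0, -0.06, 1], [0, 0, 0, -0.06, 1], [0, 0, 0, -0.06, 1]]

```text
time: 13.15
ee_pos: [0.4446, 0.1027, 0.1674]
ee_rot: [-3.134, -0.002, 2.276]
wrist_force: [-3.5, -1.2, -9.0]
gripper_width: 0.138
```

```bash
python3 -c "
from h import *
goal(.4457,.103,.1674,1.34)"
```

```text
t 13.15 pos [0.4446 0.1027 0.1674] rot [-3.134e+00 -2.000e-03  2.276e+00] shift [-0.05  0.1   0.  ] turn 0.936 F [-3.49 -1.24 -8.98] M [-0.072  0.437  0.021] w 0.138
```

Call:
arm_command:
  rows:
    - [[0, 0, 0, -0.02, 1], [0, 0, 0, -0.04, 1], [0, 0, 0, -0.06, 1], [0, 0, 0, -0.06, 1], [0, 0, 0, -0.06, 1]]

```text
time: 13.65
ee_pos: [0.4445, 0.1027, 0.1674]
ee_rot: [-3.134, -0.002, 2.336]
wrist_force: [-3.2, -0.2, -9.1]
gripper_width: 0.139
```

```bash
python3 -c "
from h import *
goal(.4457,.103,.1674,1.34)"
```

```text
t 13.65 pos [0.4445 0.1027 0.1674] rot [-3.134e+00 -2.000e-03  2.336e+00] shift [-0.06  0.11 -0.  ] turn 0.996 F [-3.21 -0.19 -9.12] M [-0.157  0.404 -0.02 ] w 0.139
```

Call:
arm_command:
  rows:
    - [[0, 0, 0, -0.02, 1], [0, 0, 0, -0.04, 1], [0, 0, 0, -0.06, 1], [0, 0, 0, -0.06, 1], [0, 0, 0, -0.06, 1]]

```text
time: 14.15
ee_pos: [0.4445, 0.1026, 0.1674]
ee_rot: [-3.134, -0.003, 2.396]
wrist_force: [-3.7, -1.6, -9.7]
gripper_width: 0.133
```

```bash
python3 -c "
from h import *
goal(.4457,.103,.1674,1.34)"
```

```text
t 14.15 pos [0.4445 0.1026 0.1674] rot [-3.134e+00 -3.000e-03  2.396e+00] shift [-0.06  0.11 -0.  ] turn 1.056 F [-3.65 -1.6  -9.69] M [-0.249  0.457  0.038] w 0.133
```

Call:
arm_command:
  rows:
    - [[0, 0, 0, -0.02, 1], [0, 0, 0, -0.04, 1], [0, 0, 0, -0.04, 1], [0, 0, 0, -0.04, 1], [0, 0, 0, -0.04, 1]]

```text
time: 14.65
ee_pos: [0.4445, 0.1026, 0.1674]
ee_rot: [-3.134, -0.003, 2.436]
wrist_force: [-4.2, -0.1, -8.7]
gripper_width: 0.135
```

```bash
python3 -c "
from h import *
goal(.4457,.103,.1674,1.34)"
```

```text
t 14.65 pos [0.4445 0.1026 0.1674] rot [-3.134e+00 -3.000e-03  2.436e+00] shift [-0.07  0.11 -0.  ] turn 1.096 F [-4.18 -0.1  -8.66] M [-0.238  0.478 -0.03 ] w 0.135
```

Call:
arm_command:
  rows:
    - [[0, 0, 0, -0.02, 1], [0, 0, 0, -0.04, 1], [0, 0, 0, -0.06, 1], [0, 0, 0, -0.06, 1], [0, 0, 0, -0.06, 1]]

```text
time: 15.15
ee_pos: [0.4444, 0.1025, 0.1673]
ee_rot: [-3.134, -0.003, 2.495]
wrist_force: [-4.8, -1.4, -9.0]
gripper_width: 0.134
```

```bash
python3 -c "
from h import *
goal(.4457,.103,.1674,1.34)"
```

```text
t 15.15 pos [0.4444 0.1025 0.1673] rot [-3.134e+00 -3.000e-03  2.495e+00] shift [-0.07  0.11 -0.01] turn 1.155 F [-4.8  -1.42 -8.97] M [-0.307  0.549 -0.065] w 0.134
```

Call:
arm_command:
  rows:
    - [[0, 0, 0, -0.02, 1], [0, 0, 0, -0.04, 1], [0, 0, 0, -0.04, 1], [0, 0, 0, -0.04, 1], [0, 0, 0, -0.04, 1]]

```text
time: 15.65
ee_pos: [0.4444, 0.1025, 0.1673]
ee_rot: [-3.134, -0.004, 2.536]
wrist_force: [-3.9, -2.6, -9.6]
gripper_width: 0.135
```

```bash
python3 -c "
from h import *
goal(.4457,.103,.1674,1.34)"
```

```text
t 15.65 pos [0.4444 0.1025 0.1673] rot [-3.134 -0.004  2.536] shift [-0.08  0.12 -0.01] turn 1.196 F [-3.91 -2.57 -9.62] M [-0.333  0.565  0.057] w 0.135
```

Call:
arm_command:
  rows:
    - [[0, 0, 0, -0.02, 1], [0, 0, 0, -0.04, 1], [0, 0, 0, -0.06, 1], [0, 0, 0, -0.06, 1], [0, 0, 0, -0.06, 1]]

```text
time: 16.15
ee_pos: [0.4444, 0.1024, 0.1673]
ee_rot: [-3.134, -0.004, 2.597]
wrist_force: [-4.5, -3.2, -8.2]
gripper_width: 0.135
```

```bash
python3 -c "
from h import *
goal(.4457,.103,.1674,1.34)"
```

```text
t 16.15 pos [0.4444 0.1024 0.1673] rot [-3.134 -0.004  2.597] shift [-0.09  0.12 -0.01] turn 1.257 F [-4.48 -3.17 -8.18] M [-0.289  0.558 -0.004] w 0.135
```

Call:
arm_command:
  rows:
    - [[0, 0, 0, -0.02, 1], [0, 0, 0, -0.04, 1], [0, 0, 0, -0.04, 1], [0, 0, 0, -0.04, 1], [0, 0, 0, -0.04, 1]]

```text
time: 16.65
ee_pos: [0.4443, 0.1024, 0.1673]
ee_rot: [-3.134, -0.004, 2.639]
wrist_force: [-4.6, -1.9, -9.4]
gripper_width: 0.133
```

```bash
python3 -c "
from h import *
goal(.4457,.103,.1674,1.34)"
```

```text
t 16.65 pos [0.4443 0.1024 0.1673] rot [-3.134 -0.004  2.639] shift [-0.09  0.12 -0.01] turn 1.299 F [-4.56 -1.86 -9.42] M [-0.349  0.522  0.023] w 0.133
```

Call:
arm_command:
  rows:
    - [[0, 0, 0, -0.02, 1], [0, 0, 0, -0.04, 1], [0, 0, 0, -0.06, 1], [0, 0, 0, -0.06, 1], [0, 0, 0, -0.06, 1]]

```text
time: 17.15
ee_pos: [0.4443, 0.1023, 0.1673]
ee_rot: [-3.134, -0.005, 2.699]
wrist_force: [-5.7, -2.3, -9.0]
gripper_width: 0.135
```

```bash
python3 -c "
from h import *
goal(.4457,.103,.1674,1.34)"
```

```text
t 17.15 pos [0.4443 0.1023 0.1673] rot [-3.134 -0.005  2.699] shift [-0.1   0.12 -0.01] turn 1.359 F [-5.69 -2.31 -8.98] M [-0.213  0.532 -0.146] w 0.135
```

Call:
arm_command:
  rows:
    - [[0, 0, 0, -0.02, 1], [0, 0, 0, -0.04, 1], [0, 0, 0, -0.04, 1], [0, 0, 0, -0.04, 1], [0, 0, 0, -0.04, 1]]

```text
time: 17.65
ee_pos: [0.4443, 0.1023, 0.1673]
ee_rot: [-3.135, -0.005, 2.74]
wrist_force: [-5.5, -2.5, -8.7]
gripper_width: 0.137
```

```bash
python3 -c "
from h import *
goal(.4457,.103,.1674,1.34)"
```

```text
t 17.65 pos [0.4443 0.1023 0.1673] rot [-3.135 -0.005  2.74 ] shift [-0.1   0.12 -0.02] turn 1.4 F [-5.46 -2.51 -8.65] M [-0.249  0.561 -0.344] w 0.137
```

The wall is felt: Mz is -0.15 at a turn of 1.36 and -0.34 at 1.40, so contact was at about 1.333 and the notch middle is at about 1.283. I'll turn back 0.12 rad and lower gently.

Call:
arm_command:
  rows:
    - [[0, 0, 0, 0.06, 1], [0, 0, 0, 0.12, 1], [0, 0, 0, 0.12, 1], [0, 0, 0.1, 0.12, 1], [0, 0, 0.2, 0.12, 1]]

```text
time: 18.15
ee_pos: [0.4443, 0.1024, 0.1654]
ee_rot: [-3.135, -0.004, 2.621]
wrist_force: [-4.6, -0.2, -8.0]
gripper_width: 0.135
```

```bash
python3 -c "
from h import *
goal(.4443,.1023,.1591,1.34+1.283)"
```

```text
t 18.15 pos [0.4443 0.1024 0.1654] rot [-3.135 -0.004  2.621] shift [-0.   -0.    0.63] turn -0.002 F [-4.62 -0.19 -7.96] M [-0.205  0.501 -0.064] w 0.135
```

Call:
arm_command:
  rows:
    - [[0, 0, 0.04, 0, 1], [0, 0, 0.08, 0, 1], [0, 0, 0.08, 0, 1], [0, 0, 0.08, 0, 1], [0, 0, 0.08, 0, 1]]

```text
time: 18.65
ee_pos: [0.4443, 0.1024, 0.1646]
ee_rot: [-3.135, -0.004, 2.622]
wrist_force: [-3.3, -1.3, -7.8]
gripper_width: 0.136
```

```bash
python3 -c "
from h import *
goal(.4443,.1023,.1591,1.34+1.283)"
```

```text
t 18.65 pos [0.4443 0.1024 0.1646] rot [-3.135 -0.004  2.622] shift [-0.   -0.    0.55] turn -0.001 F [-3.35 -1.35 -7.8 ] M [-0.212  0.543 -0.033] w 0.136
```

Now 4 mm below the stop and still spring-loaded, so the key is entering the notch. Lowering on.

Call:
arm_command:
  rows:
    - [[0, 0, 0.1, 0, 1], [0, 0, 0.2, 0, 1], [0, 0, 0.3, 0, 1], [0, 0, 0.4, 0, 1], [0, 0, 0.47, 0, 1]]

```text
time: 19.15
ee_pos: [0.4443, 0.1024, 0.1599]
ee_rot: [-3.135, -0.004, 2.622]
wrist_force: [-5.2, -0.2, -7.5]
gripper_width: 0.134
```

Call:
arm_command:
  rows:
    - [[0, 0, 0.04, 0, 1], [0, 0, 0.07, 0, 1], [0, 0, 0.07, 0, 1], [0, 0, 0.07, 0, 1], [0, 0, 0.07, 0, 1]]

```text
time: 19.65
ee_pos: [0.4444, 0.1024, 0.1592]
ee_rot: [-3.135, -0.004, 2.622]
wrist_force: [-4.5, -0.8, -7.8]
gripper_width: 0.134
```

```bash
python3 -c "
from h import *
goal(.4443,.1023,.1591,1.34+1.283)"
```

```text
t 19.65 pos [0.4444 0.1024 0.1592] rot [-3.135 -0.004  2.622] shift [ 0.   -0.01  0.01] turn -0.001 F [-4.47 -0.83 -7.78] M [-0.192  0.542  0.018] w 0.134
```

Call:
arm_command:
  rows:
    - [[0, 0, 0.03, 0, 1], [0, 0, 0.06, 0, 1], [0, 0, 0.06, 0, 1], [0, 0, 0.06, 0, 1], [0, 0, 0.06, 0, 1]]

```text
time: 20.15
ee_pos: [0.4443, 0.1024, 0.159]
ee_rot: [-3.135, -0.004, 2.622]
wrist_force: [-6.5, -1.5, -5.2]
gripper_width: 0.133
```

```bash
python3 -c "
from h import *
goal(.4443,.1023,.1591,1.34+1.283)"
```

```text
t 20.15 pos [0.4443 0.1024 0.159 ] rot [-3.135 -0.004  2.622] shift [-0.   -0.01 -0.01] turn -0.001 F [-6.48 -1.46 -5.2 ] M [-0.207  0.687 -0.018] w 0.133
```

The notch floor is met 9.6 mm below the stop. I'll unload and open.

Call:
arm_command:
  rows:
    - [[0.02, -0.01, 0.03, 0, 1], [0.02, -0.01, 0.03, 0, 1], [0.02, -0.01, 0.03, 0, 0.8], [0.02, -0.01, 0.03, 0, 0.7], [0.02, -0.01, 0.03, 0, 0.6]]

```text
time: 20.65
ee_pos: [0.4451, 0.1026, 0.1602]
ee_rot: [-3.137, -0.001, 2.622]
wrist_force: [0.8, 0.0, -0.1]
gripper_width: 0.344
```

Call:
arm_command:
  rows:
    - [[0, 0, 0, 0, 0.5], [0, 0, 0, 0, 0.4], [0, 0, 0, 0, 0.4], [0, 0, 0, 0, 0.4], [0, 0, 0, 0, 0.4]]

```text
time: 21.15
ee_pos: [0.4451, 0.1026, 0.1602]
ee_rot: [-3.137, -0.001, 2.622]
wrist_force: [0.9, -0.2, 0.5]
gripper_width: 0.602
```

```bash
python3 -c "
from h import *
goal(.4443,.1023,.1591,1.34+1.283)"
```

```text
t 21.15 pos [0.4451 0.1026 0.1602] rot [-3.137e+00 -1.000e-03  2.622e+00] shift [ 0.06 -0.07  0.11] turn -0.001 F [ 0.95 -0.22  0.55] M [ 0.044  0.022 -0.013] w 0.602
```

Released. Retract and check the bar.

Call:
arm_command:
  rows:
    - [[0, 0, -2, 0, 0], [0, 0, -4, 0, 0], [0, 0, -6, 0, 0], [0, 0, -8, 0.05, 0], [0, 0, -9, 0.15, 0]]

```text
time: 21.65
ee_pos: [0.4458, 0.103, 0.2522]
ee_rot: [-3.139, 0.001, 2.469]
wrist_force: [0.1, -0.1, -0.5]
gripper_width: 0.988
```

```bash
python3 -c "
from h import *
goal(.5725,.187,.24,1.371)
p,d,c=cam('side');W=pts(d,c);cv2.imwrite('pics/s3.png',cv2.resize(p[150:280,250:400,::-1],(600,520),interpolation=cv2.INTER_CUBIC))
s=W[185:235,335:385].reshape(-1,3)
q=s[(s[:,2]>.13)&(s[:,2]<.18)&(abs(s[:,0]-.445)<.035)&(abs(s[:,1]-.103)<.035)];print(len(q),q.max(0),np.percentile(q[:,2],[50,80,95]),cv2.minAreaRect(q[q[:,2]>.15][:,:2].astype(np.float32)))"
```

```text
t 21.65 pos [0.4458 0.103  0.2522] rot [-3.139e+00  1.000e-03  2.469e+00] shift [-4.68 14.47  1.19] turn 1.098 F [ 0.06 -0.14 -0.52] M [-0.068 -0.013  0.017] w 0.988
195 [0.46912579 0.12480691 0.16837344] [0.15843475 0.16468087 0.16712837] ((0.4437698423862457, 0.1038052886724472), (0.016584856435656548, 0.05667724087834358), 58.33610153198242)
```

View pics/s3.png

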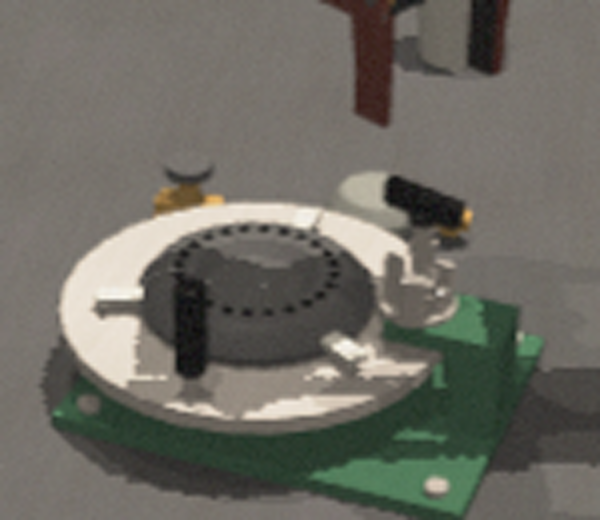

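The T-bar, near (430,203) in the crop, now stands turned about 1.25 rad with its top at z ≈ 0.167. It holds itself at a lift of about 10 mm. Next is the grip.

Call:
arm_command:
  rows:
    - [[-1, 3, 0, 0.14, 0], [-2, 6, 0, 0.28, 0], [-3, 9, 0, 0.42, 0], [-4, 12, 0, 0.56, 0], [-4.7, 14.5, 0, 0.7, 0]]

```text
time: 22.2
ee_pos: [0.5747, 0.1872, 0.2519]
ee_rot: [-3.141, 0.003, 1.759]
wrist_force: [-0.1, 0.6, 0.3]
gripper_width: 1.001
```

Call:
arm_command:
  rows:
    - [[0, 0, 0, 0.13, 0], [0, 0, 0, 0.26, 0], [0, 0, 0, 0.4, 0], [0, 0, 0, 0.4, 0], [0, 0, 0, 0.4, 0]]

```text
time: 22.7
ee_pos: [0.5746, 0.1871, 0.2514]
ee_rot: [-3.141, 0.003, 1.364]
wrist_force: [-0.2, 1.0, 0.4]
gripper_width: 0.996
```

```bash
python3 -c "
from h import *
goal(.5725,.187,.126,1.371)"
```

```text
t 22.7 pos [0.5746 0.1871 0.2514] rot [-3.141e+00  3.000e-03  1.364e+00] shift [-0.02 -0.2  12.54] turn -0.007 F [-0.21  0.96  0.41] M [-0.027  0.075  0.008] w 0.996
```

Call:
arm_command:
  rows:
    - [[0, -0.2, 3, 0, 0], [0, -0.2, 6, 0, 0], [0, -0.2, 9, 0, 0], [0, -0.2, 11, 0, 0], [0, -0.2, 12.5, 0, 0]]

```text
time: 23.2
ee_pos: [0.5718, 0.1869, 0.1242]
ee_rot: [-3.139, 0.004, 1.367]
wrist_force: [-0.6, -1.3, -0.2]
gripper_width: 0.999
```

Call:
arm_command:
  rows:
    - [[0, 0, 0, 0, 0.4], [0, 0, 0, 0, 0.7], [0, 0, 0, 0, 1], [0, 0, 0, 0, 1], [0, 0, 0, 0, 1]]

```text
time: 23.7
ee_pos: [0.5723, 0.1871, 0.1255]
ee_rot: [-3.141, 0.003, 1.367]
wrist_force: [-0.0, 0.7, 0.3]
gripper_width: 0.586
```

Call:
arm_command:
  rows:
    - [[0, 0, 0, 0, 1], [0, 0, 0, 0, 1], [0, 0, 0, 0, 1], [0, 0, 0, 0, 1], [0, 0, 0, 0, 1]]

```text
time: 24.2
ee_pos: [0.5728, 0.1873, 0.1256]
ee_rot: [3.141, 0.003, 1.367]
wrist_force: [3.4, 1.4, -0.8]
gripper_width: 0.22
```

```bash
python3 -c "
from h import *
goal(.551,.0807,.126,1.371)"
```

```text
t 24.2 pos [0.5728 0.1873 0.1256] rot [3.141e+00 3.000e-03 1.367e+00] shift [-1.088e+01  2.000e-02 -1.000e-02] turn -0.004 F [ 3.37  1.4  -0.84] M [ 0.096 -0.381  0.042] w 0.22
```

Grip held at 20 mm. Begin the swing with a small arc.

Call:
arm_command:
  rows:
    - [[0, 0.22, 0, 0.02, 1], [-0.02, 0.65, 0, 0.06, 1], [-0.05, 1.08, 0, 0.1, 1], [-0.12, 1.6, 0, 0.15, 1], [-0.22, 2.15, 0, 0.2, 1]]

```text
time: 24.7
ee_pos: [0.5932, 0.1811, 0.1256]
ee_rot: [-3.142, 0.002, 1.165]
wrist_force: [-0.7, 0.9, 0.6]
gripper_width: 0.218
```

```bash
python3 -c "
from h import *
goal(.551,.0807,.126,1.371)"
```

```text
t 24.7 pos [0.5932 0.1811 0.1256] rot [-3.142e+00  2.000e-03  1.165e+00] shift [-1.089e+01  8.000e-02 -1.000e-02] turn -0.206 F [-0.73  0.92  0.64] M [0.154 0.204 0.156] w 0.218
```

Call:
arm_command:
  rows:
    - [[-0.02, 0.65, 0, 0.06, 1], [-0.08, 1.29, 0, 0.12, 1], [-0.17, 1.93, 0, 0.18, 1], [-0.31, 2.57, 0, 0.24, 1], [-0.48, 3.19, 0, 0.3, 1]]

```text
time: 25.2
ee_pos: [0.6212, 0.1645, 0.1256]
ee_rot: [3.141, 0.001, 0.863]
wrist_force: [2.2, 1.0, 0.8]
gripper_width: 0.224
```

```bash
python3 -c "
from h import *
goal(.551,.0807,.126,1.371)"
```

```text
t 25.2 pos [0.6212 0.1645 0.1256] rot [3.141e+00 1.000e-03 8.630e-01] shift [-10.93   0.12  -0.02] turn -0.508 F [2.18 0.97 0.82] M [ 0.185 -0.289  0.479] w 0.224
```

Call:
arm_command:
  rows:
    - [[-0.02, 0.65, 0, 0.06, 1], [-0.08, 1.29, 0, 0.12, 1], [-0.17, 1.93, 0, 0.18, 1], [-0.31, 2.57, 0, 0.24, 1], [-0.48, 3.19, 0, 0.3, 1]]

```text
time: 25.7
ee_pos: [0.643, 0.1405, 0.1257]
ee_rot: [3.141, -0.0, 0.561]
wrist_force: [4.8, 2.9, 0.2]
gripper_width: 0.224
```

```bash
python3 -c "
from h import *
goal(.551,.0807,.126,1.371)"
```

```text
t 25.7 pos [0.643  0.1405 0.1257] rot [ 3.141 -0.     0.561] shift [-10.97   0.18  -0.04] turn -0.81 F [4.82 2.9  0.16] M [ 0.251 -0.331  0.33 ] w 0.224
```

Call:
arm_command:
  rows:
    - [[-0.02, 0.65, 0, 0.06, 1], [-0.08, 1.29, 0, 0.12, 1], [-0.17, 1.93, 0, 0.18, 1], [-0.31, 2.57, 0, 0.24, 1], [-0.5, 3.19, 0, 0.28, 1]]

```text
time: 26.2
ee_pos: [0.6567, 0.1119, 0.1258]
ee_rot: [-3.14, -0.003, 0.278]
wrist_force: [6.6, 6.3, -1.6]
gripper_width: 0.221
```

Call:
arm_command:
  rows:
    - [[0, 0.15, 0, 0.01, 1], [0, 0.3, 0, 0.03, 1], [-0.01, 0.45, 0, 0.04, 1], [-0.02, 0.6, 0, 0.05, 1], [-0.02, 0.6, 0, 0.05, 1]]

```text
time: 26.7
ee_pos: [0.6584, 0.1063, 0.1257]
ee_rot: [-3.14, -0.004, 0.228]
wrist_force: [3.6, 3.7, -1.5]
gripper_width: 0.225
```

```bash
python3 -c "
from h import *
goal(.551,.0807,.126,1.371)"
```

```text
t 26.7 pos [0.6584 0.1063 0.1257] rot [-3.14  -0.004  0.228] shift [-11.04   0.06  -0.07] turn -1.143 F [ 3.6   3.69 -1.46] M [ 0.346 -0.196 -0.176] w 0.225
```

Call:
arm_command:
  rows:
    - [[-0.01, 0.15, 0, 0.01, 1], [-0.02, 0.3, 0, 0.02, 1], [-0.03, 0.45, 0, 0.03, 1], [-0.04, 0.5, 0, 0.04, 1], [-0.04, 0.5, 0, 0.04, 1]]

```text
time: 27.2
ee_pos: [0.6595, 0.1017, 0.1257]
ee_rot: [-3.139, -0.005, 0.188]
wrist_force: [4.7, 4.6, -0.9]
gripper_width: 0.222
```

Call:
arm_command:
  rows:
    - [[0, 0.05, 0, 0, 1], [0, 0.1, 0, 0.01, 1], [0, 0.1, 0, 0.01, 1], [0, 0.1, 0, 0.01, 1], [0, 0.1, 0, 0.01, 1]]

```text
time: 27.7
ee_pos: [0.6598, 0.1008, 0.1257]
ee_rot: [-3.139, -0.005, 0.178]
wrist_force: [2.4, 4.5, 0.3]
gripper_width: 0.226
```

Call:
arm_command:
  rows:
    - [[0, 0.05, 0, 0, 1], [0, 0.1, 0, 0, 1], [0, 0.1, 0, 0, 1], [0, 0.1, 0, 0, 1], [0, 0.1, 0, 0, 1]]

```text
time: 28.2
ee_pos: [0.66, 0.0999, 0.1257]
ee_rot: [-3.139, -0.006, 0.178]
wrist_force: [4.0, 4.8, 0.5]
gripper_width: 0.22
```

```bash
python3 -c "
from h import *
goal(.551,.0807,.126,1.371)"
```

```text
t 28.2 pos [0.66   0.0999 0.1257] rot [-3.139 -0.006  0.178] shift [-11.07  -0.04  -0.09] turn -1.193 F [3.98 4.78 0.48] M [ 0.491 -0.11  -0.17 ] w 0.22
```

Call:
arm_command:
  rows:
    - [[-0.03, 0.05, 0, 0, 1], [-0.03, 0.1, 0, 0.01, 1], [-0.03, 0.1, 0, 0.01, 1], [-0.03, 0.1, 0, 0.01, 1], [-0.03, 0.1, 0, 0.01, 1]]

```text
time: 28.7
ee_pos: [0.6602, 0.0989, 0.1257]
ee_rot: [-3.139, -0.006, 0.168]
wrist_force: [3.2, 4.1, -0.4]
gripper_width: 0.223
```

Call:
arm_command:
  rows:
    - [[0, 0.05, 0, 0, 1], [0, 0.08, 0, 0, 1], [0, 0.08, 0, 0, 1], [0, 0.08, 0, 0, 1], [0, 0.08, 0, 0, 1]]

```text
time: 29.2
ee_pos: [0.6603, 0.0983, 0.1257]
ee_rot: [-3.139, -0.006, 0.168]
wrist_force: [3.1, 4.9, 0.3]
gripper_width: 0.224
```

```bash
python3 -c "
from h import *
goal(.551,.0807,.126,1.371)"
```

```text
t 29.2 pos [0.6603 0.0983 0.1257] rot [-3.139 -0.006  0.168] shift [-11.07  -0.1   -0.1 ] turn -1.203 F [3.12 4.93 0.26] M [ 0.439 -0.005 -0.247] w 0.224
```

Call:
arm_command:
  rows:
    - [[0, 0.05, 0, 0, 1], [0, 0.1, 0, 0.01, 1], [0, 0.1, 0, 0.01, 1], [0, 0.1, 0, 0.01, 1], [0, 0.1, 0, 0.01, 1]]

```text
time: 29.7
ee_pos: [0.6605, 0.0974, 0.1257]
ee_rot: [-3.139, -0.006, 0.158]
wrist_force: [3.0, 4.6, -0.5]
gripper_width: 0.222
```

Call:
arm_command:
  rows:
    - [[0, 0.05, 0, 0, 1], [0, 0.1, 0, 0.01, 1], [0, 0.1, 0, 0.01, 1], [0, 0.1, 0, 0.01, 1], [0, 0.1, 0, 0.01, 1]]

```text
time: 30.2
ee_pos: [0.6607, 0.0964, 0.1257]
ee_rot: [-3.138, -0.006, 0.148]
wrist_force: [2.9, 4.1, 0.0]
gripper_width: 0.219
```

```bash
python3 -c "
from h import *
goal(.551,.0807,.126,1.371)"
```

```text
t 30.2 pos [0.6607 0.0964 0.1257] rot [-3.138 -0.006  0.148] shift [-11.08  -0.06  -0.1 ] turn -1.223 F [2.95 4.07 0.03] M [ 0.44  -0.023 -0.163] w 0.219
```

Call:
arm_command:
  rows:
    - [[0, 0.05, 0, 0, 1], [0, 0.1, 0, 0.01, 1], [0, 0.1, 0, 0.01, 1], [0, 0.1, 0, 0.01, 1], [0, 0.1, 0, 0.01, 1]]

```text
time: 30.7
ee_pos: [0.6608, 0.0954, 0.1257]
ee_rot: [-3.138, -0.006, 0.138]
wrist_force: [2.7, 4.4, 0.7]
gripper_width: 0.221
```

Call:
arm_command:
  rows:
    - [[0, 0.05, 0, 0, 1], [0, 0.1, 0, 0.01, 1], [0, 0.1, 0, 0.01, 1], [0, 0.1, 0, 0.01, 1], [0, 0.1, 0, 0.01, 1]]

```text
time: 31.2
ee_pos: [0.661, 0.0943, 0.1257]
ee_rot: [-3.138, -0.007, 0.128]
wrist_force: [3.2, 3.6, -0.5]
gripper_width: 0.214
```

```bash
python3 -c "
from h import *
goal(.551,.0807,.126,1.371)
p,d,c=cam('top');cv2.imwrite('pics/t4.png',cv2.resize(p[140:270,240:380,::-1],(700,650),interpolation=cv2.INTER_CUBIC))"
```

```text
t 31.2 pos [0.661  0.0943 0.1257] rot [-3.138 -0.007  0.128] shift [-11.08  -0.06  -0.1 ] turn -1.243 F [ 3.17  3.58 -0.47] M [ 0.328 -0.104 -0.164] w 0.214
```

View pics/t4.png

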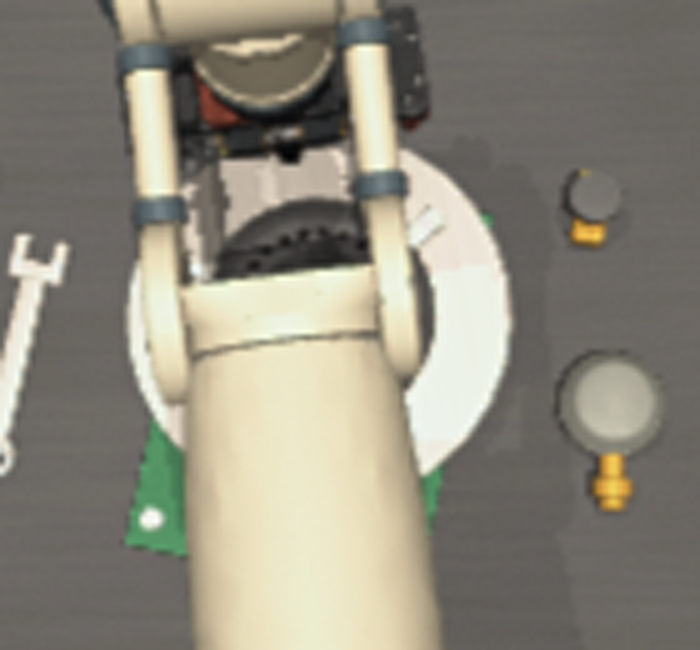

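The arm hides the grip here. The table has visibly turned and the bystanders are untouched. I'll keep feeling for the end stop.

Call:
arm_command:
  rows:
    - [[0, 0.05, 0, 0, 1], [0, 0.1, 0, 0.01, 1], [0, 0.1, 0, 0.01, 1], [0, 0.1, 0, 0.01, 1], [0, 0.1, 0, 0.01, 1]]

```text
time: 31.75
ee_pos: [0.6611, 0.0934, 0.1257]
ee_rot: [-3.138, -0.007, 0.118]
wrist_force: [3.0, 3.6, 0.1]
gripper_width: 0.22
```

Call:
arm_command:
  rows:
    - [[0, 0.05, 0, 0, 1], [0, 0.1, 0, 0.01, 1], [0, 0.1, 0, 0.01, 1], [0, 0.1, 0, 0.01, 1], [0, 0.1, 0, 0.01, 1]]

```text
time: 32.25
ee_pos: [0.6611, 0.0933, 0.1257]
ee_rot: [-3.137, -0.006, 0.11]
wrist_force: [2.4, 6.6, -0.2]
gripper_width: 0.218
```

Call:
arm_command:
  rows:
    - [[0, 0.05, 0, 0, 1], [0, 0.1, 0, 0.01, 1], [0, 0.1, 0, 0.01, 1], [0, 0.1, 0, 0.01, 1], [0, 0.1, 0, 0.01, 1]]

```text
time: 32.75
ee_pos: [0.6611, 0.0933, 0.1257]
ee_rot: [-3.136, -0.006, 0.101]
wrist_force: [2.7, 7.2, 0.3]
gripper_width: 0.217
```

```bash
python3 -c "
from h import *
goal(.551,.0807,.126,1.371)"
```

```text
t 32.75 pos [0.6611 0.0933 0.1257] rot [-3.136 -0.006  0.101] shift [-11.08   0.14  -0.1 ] turn -1.27 F [2.69 7.25 0.29] M [ 0.71  -0.054  0.005] w 0.217
```

Call:
arm_command:
  rows:
    - [[0, 0.1, 0, 0, 1], [0, 0.2, 0, 0, 1], [0, 0.2, 0, 0, 1], [0, 0.2, 0, 0, 1], [0, 0.2, 0, 0, 1]]

```text
time: 33.25
ee_pos: [0.6611, 0.0932, 0.1257]
ee_rot: [-3.133, -0.007, 0.103]
wrist_force: [2.1, 9.3, -0.3]
gripper_width: 0.222
```

Call:
arm_command:
  rows:
    - [[0, 0, 0, 0, 1], [0, 0, 0, 0, 0.8], [0, 0, 0, 0, 0.6], [0, 0, 0, 0, 0.3], [0, 0, 0, 0, 0]]

```text
time: 33.75
ee_pos: [0.6609, 0.0925, 0.1255]
ee_rot: [-3.134, -0.006, 0.102]
wrist_force: [-0.2, 0.3, -0.1]
gripper_width: 0.457
```

Call:
arm_command:
  rows:
    - [[0, 0, 0, 0, 0], [0, 0, 0, 0, 0], [0, 0, 0, 0, 0], [0, 0, 0, 0, 0], [0, 0, 0, 0, 0]]

```text
time: 34.25
ee_pos: [0.6608, 0.0925, 0.1255]
ee_rot: [-3.134, -0.005, 0.102]
wrist_force: [-0.2, 0.4, -1.4]
gripper_width: 0.907
```

```bash
python3 -c "
from h import *
goal(.551,.0807,.126,1.371)"
```

```text
t 34.25 pos [0.6608 0.0925 0.1255] rot [-3.134 -0.005  0.102] shift [-11.05   0.05  -0.11] turn -1.269 F [-0.22  0.44 -1.42] M [ 0.026  0.121 -0.053] w 0.907
```

The end stop is confirmed and the grip is released. Retract upward, then move aside for a last look.

Call:
arm_command:
  rows:
    - [[0, 0, -2.5, 0, 0], [0, 0, -5, 0, 0], [0, 0, -7.5, 0, 0], [0, 0, -10, 0, 0], [0, 0, -13, 0, 0]]

```text
time: 34.75
ee_pos: [0.6599, 0.0914, 0.2557]
ee_rot: [-3.134, -0.004, 0.102]
wrist_force: [0.7, -0.7, -0.9]
gripper_width: 1.0
```

Call:
arm_command:
  rows:
    - [[-1, -4, 0, 0, 0], [-3, -8, 0, 0, 0], [-5, -12, 0, 0, 0], [-8, -16, 0, 0, 0], [-11, -20, 0, 0, 0]]

```text
time: 35.25
ee_pos: [0.5287, 0.2803, 0.2567]
ee_rot: [-3.133, -0.004, 0.102]
wrist_force: [0.1, 0.3, -0.4]
gripper_width: 0.996
```

Call:
arm_command:
  rows:
    - [[-3, -4, 0, 0, 0], [-6, -8, 0, 0, 0], [-9, -12, 0, 0, 0], [-12, -15, 0, 0, 0], [-14, -18, 0, 0, 0]]

```text
time: 35.75
ee_pos: [0.3688, 0.4465, 0.2582]
ee_rot: [-3.133, -0.004, 0.104]
wrist_force: [0.9, 0.3, -0.1]
gripper_width: 0.999
```

```bash
python3 -c "
from h import *
goal(.551,.0807,.126,1.371)
p,d,c=cam('top');W=pts(d,c);a=cv2.resize(p[120:270,200:390,::-1],(760,600),interpolation=cv2.INTER_CUBIC);cv2.imwrite('pics/t5.png',a)
for nm,(x,y) in dict(bar=(.445,.103),grip=(.66,.093)).items():
  s=W[120:270,200:390].reshape(-1,3);q=s[(np.hypot(s[:,0]-x,s[:,1]-y)<.04)&(s[:,2]>(.15 if nm=='bar' else .125))&(s[:,2]<.18)]
  print(nm,len(q),q.mean(0),q[:,2].max(),cv2.minAreaRect(q[:,:2].astype(np.float32)))"
```

```text
t 35.75 pos [0.3688 0.4465 0.2582] rot [-3.133 -0.004  0.104] shift [14.28 38.38 12.95] turn -1.267 F [ 0.92  0.27 -0.08] M [ 0.007  0.113 -0.032] w 0.999
bar 81 [0.44498117 0.10401155 0.16528949] 0.17272653434439977 ((0.44537344574928284, 0.1034320741891861), (0.014274521730840206, 0.053075842559337616), 60.07568359375)
grip 32 [0.65609003 0.09468734 0.13729495] 0.14052968706524083 ((0.6560941338539124, 0.094708651304245), (0.015773078426718712, 0.01779523678123951), 89.54666137695312)
```

View pics/t5.png

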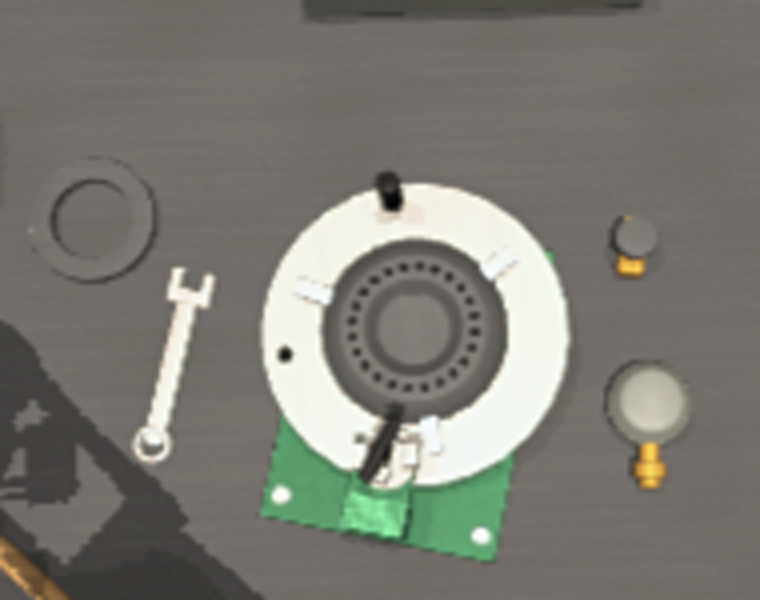

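The final view shows the crank grip at (390,190), about 1.2 rad clockwise of its start. The T-bar at (382,442) is turned and raised, the plunger hole is free at (285,354), and the bystanders are where they were. I'll hand it in.

```bash
python3 -c "
from rig import *
print(close_job())"
```

```text
the job is handed in; nothing more can be done
None
```

The plunger is retracted and resting in its notch, and the turntable is swung clockwise to its end stop. I handed the job in at about 36 s of the 72 s allowed.

- **Plunger:** I pulled the T-handle up to its stop at a lift of about 19.8 mm, with about 5 N beyond the spring. I twisted it counter-clockwise until the far wall showed at about 1.33 rad of turn (0.34 N m at most), backed off to the notch middle at 1.28 rad, and lowered it. The key met the notch floor 9.6 mm below the stop, against 9.5 mm in the description.
- **Turntable:** I swung it by the crank grip until the grip stopped moving, with the side force rising from about 4 N to 9 N. Then I let go and moved the arm clear.

**Last checks:** the final picture shows the T-bar still raised (about 0.166 m at its top) and turned. The grip is at the stop with the plunger hole clear, and the bystanders in that picture look unmoved. The brush, tin and plug were not in that last picture; the arm did not go near the bench top.

**One small disagreement:** I measured the table's turn as 1.22 to 1.26 rad against the stated 1.2. I put that down to an error of a millimetre or two in the axis position I found, because the stop itself was felt clearly.

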